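Make up two brake repair kits

TASK

Make up the two brake repair kits from the five loose parts on the mat. In the three-pocket tray put the brake pad in the long pocket, the small piston in the middle pocket and the hex plug in the short end pocket; in the two-pocket tray put the large piston in the shorter, square pocket and the anti-rattle spring in the longer pocket. Set each part down flat on the pocket's floor, inside its ribs and the same way up as it stands now, without dropping the brittle pistons, and leave the caliper housing, the scrap bin and the wrench undisturbed.

Things in the scene. Friction and masses are not known exactly. Their poses are not given: they have to be found in the camera images.
- tray_three: Three-pocket tray, dark floor, bright ribs, fixed on the mat (mat top z = 3 mm), 74 (x) by 244 mm (y). Origin: centre of underside; floor 4 mm, tops of the 5 mm thick ribs 10 mm above it. Pockets in a row along y, centred on x = 0, each 64 mm wide (x): short end one 60 mm long, centre y = -87 mm; middle one 60 mm long, y = -22 mm; long one 104 mm long, y = +65 mm. Left or right, near half of mat.
- tray_two: Two-pocket tray, dark floor, bright ribs, fixed on the mat, 88 (x) by 193 mm (y). Origin: centre of underside; floor 4 mm, tops of the 5 mm thick ribs 10 mm above it. Pockets in a row along y, centred on x = 0, each 78 mm wide (x): square one 78 mm long, centre y = -52.5 mm; longer one 100 mm long, centre y = +41.5 mm. On the side that the other tray leaves free.
- large_piston: Large brake piston: tan phenolic cup standing open end up, outer diameter 50 mm, 40 mm high, wall 7 mm, brittle. Origin: centre of its underside, z up along its axis. Starts anywhere in a loose row on the far half of the mat (mat top at z = 3 mm); which part is where changes.
- small_piston: Small brake piston: tan phenolic cup standing open end up, outer diameter 34 mm, 40 mm high, wall 7 mm, brittle. Origin: centre of its underside, z up along its axis. In the same row.
- brake_pad: Brake pad lying flat, lining up: steel backing plate 78 mm (its x) by 40 mm (its y) by 6 mm, with a grey-brown lining of two blocks 36 mm wide (y) on it, 18 mm high in all. Origin: centre of its underside. In the same row.
- spring: Bent steel anti-rattle spring (rigid): strip 18 mm wide (its y), 3 mm thick, bent to an M 72 mm long (its x), 22 mm high, standing on two flat feet. At mid-length the strip dips to 11 mm (mid-thickness) above the underside; pinch it there across its width. Origin: mid-length, mid-width, at the feet's underside. In the same row.
- hex_plug: Blue plastic hex plug standing on its round flange (40 mm diameter, 5 mm thick), with a hexagon 30 mm across flats above it, up to 24 mm. Origin: centre of its underside; the normals of the flats lie along its x axis and every 60 degrees from there. In the same row.
- caliper_housing: Bystander: corroded cast-iron caliper housing, about 131 by 104 mm and 62 mm high, 2.4 kg, loose, at the left edge of the work. Origin: near the middle of its underside.
- bin_lip (a point): Bystander: point on the far (+x) lip of the tilting sheet-metal scrap bin (tub 170 by 150 mm, rim about 0.14 m high, swinging about a level pivot on a fixed stand) at the right edge of the work.
- wrench: Bystander: steel wrench 190 mm long, lying crosswise beyond the parts. Origin: on its underside near mid-length.
Not all that is in view belongs to the job. Leave any turquoise look-alike of the large_piston alone.

How it is judged (in metres and radians):
At the end, for the whole second after the job is handed in: Each part lies in its own named pocket, wholly inside the ribs (2 mm slack), underside within 3.5 mm of the floor, upright as it started within 0.1 rad, released and at rest; no piston dropped, and housing, bin lip and wrench moved less than 15 mm (x of hex_plug in the frame of tray_three between -0.014 and 0.014 m and y of hex_plug in the frame of tray_three between -0.099 and -0.075 m and z of hex_plug in the frame of tray_three between 0.001 and 0.0075 m and angle between each of hex_plug, small_piston, brake_pad, large_piston, spring's own z axis and vertical below 0.1 rad and linear speed of each of hex_plug, small_piston, brake_pad, large_piston, spring below 0.02 m/s and angular speed of each of hex_plug, small_piston, brake_pad, large_piston, spring below 0.2 rad/s and x of small_piston in the frame of tray_three between -0.017 and 0.017 m and y of small_piston in the frame of tray_three between -0.037 and -0.007 m and z of small_piston in the frame of tray_three between 0.001 and 0.0075 m and x of brake_pad in the frame of tray_three between -0.014 and 0.014 m and y of brake_pad in the frame of tray_three between 0.05 and 0.08 m and z of brake_pad in the frame of tray_three between 0.001 and 0.0075 m and x of large_piston in the frame of tray_two between -0.0165 and 0.0165 m and y of large_piston in the frame of tray_two between -0.069 and -0.036 m and z of large_piston in the frame of tray_two between 0.001 and 0.0075 m and x of spring in the frame of tray_two between -0.0315 and 0.0315 m and y of spring in the frame of tray_two between 0.0255 and 0.0575 m and z of spring in the frame of tray_two between 0.001 and 0.0075 m); the robot touches nothing.
It fails at once if the caliper housing is shifted by more than 15 mm (distance of caliper_housing from where it was at the start of the episode above 0.015 m).
It fails at once if the scrap bin is tilted (lip moved by more than 15 mm) (distance of bin_lip from where it was at the start of the episode above 0.015 m).
It fails at once if the wrench is shifted by more than 15 mm (distance of wrench from where it was at the start of the episode above 0.015 m).
It fails at once if the large piston is dropped (faster than 0.7 m/s within 30 mm of the work surface) (height (world z) of large_piston below 0.03 m and linear speed of large_piston above 0.7 m/s).
It fails at once if the small piston is dropped (faster than 0.7 m/s within 30 mm of the work surface) (height (world z) of small_piston below 0.03 m and linear speed of small_piston above 0.7 m/s).
It also fails if it takes over 115 s, if anything falls off the work surface, if the arm or the gripper's body presses on something with over 40 N, if the wrist force passes 120 N, or if a joint passes its speed limit or range.

ROBOT

A 6-joint arm with a two-finger parallel gripper is mounted at the origin on the work surface. World frame = base frame: x ahead of the robot, y to its left, z up, the work surface at z = 0. Lengths are in mm, angles in rad, forces in N, time in s.
With the tool pointing down it reaches from about 250 to 775 mm from the base axis. Payload 4 kg.
Tool frame: the origin (TCP) lies midway between the tips of the shut fingers; the grasp point (between the pads) lies 19 mm behind it; x points along the fingers, z is the direction in which the jaws open and shut, and the axes are right-handed (so a half turn about x gives the same grasp; the last joint's range is limited). The gripper opens to 94 mm and grips with 3 to 60 N. Pads are 16 mm wide; open, the fingers measure 119 mm over their backs; the gripper's body (75 mm by 177 mm) begins 78 mm behind the grasp point.
Start: joints at [1.208, 0.087, 1.371, -0, 1.684, -0.103], TCP at [141.297, 531.559, 205.506] pointing down, gripper open.
Joint ranges: [-3.1, 3.1], [-0.76, 2.03], [0.27, 2.55], [-1.08, 4.22], [0.17, 2.65], [-2.57, 2.57]. Speed limits (rad/s): [2.79, 2.79, 3.14, 3.14, 3.14, 3.14].

INTERFACE

Orientations are given as a unit quaternion [x, y, z, w].
In Python, from station import ctrl, camera, camera_params gives the robot as it stands. The module is installed in compiled form; this text tells all that it offers.
- The arm moves only by the tool drive_tool, never from a script. Its argument "increments" is a list of rows, each a list of 7 numbers: the turn, a rotation vector about the tool's x, y, z in rad, then the shift along the tool's x, y, z in m, then the opening in per cent of the stroke, from 0 (shut) to 100 (fully open). A call has 1 to 20 rows; each row shifts and turns the pose as measured when the row begins, along the tool's axes as they then stand; what a row does not reach is not made up. A row lasts 1/10 s, in which the tool goes at most 50 mm and 8.59 degrees, less where a joint would pass 70% of its speed; a pose out of reach is approached as far as the arm can. A call is refused whole if a number of a shift passes 0.05 or a number of a turn 0.15, either way. A call with a gripper value outside its range is refused whole. The fingers move at their own pace and stop on an object; the grip force is fixed at half the most. Time passes only in rows, so rows that do not move let the fingers close. It gives the time, the measured TCP pose, the force and the opening at its end, in the units of the state.
- ctrl.sense(): the state, without advancing time (a new reading comes with each control period).
- camera(name): name is "side" or "top"; returns the picture (480x640x3 uint8, blue, green, red); there is no depth.
- camera_params(name): a dict with "fov_y" (degrees; the focal length in pixels is half the picture's height over the tangent of half this angle, whatever the lens; pixels are square), "cx", "cy" (the principal point, pixels), "T" (4x4, takes a point from camera to world coordinates). Camera axes: x right, y down, z forward; pixel columns grow to the right and rows downward; lengths in mm; the calibration is good to about 2 mm. A picture is of the moment at which its call begins. camera_params takes no time and is no camera call.
- ctrl.sign_off(): hands the job in, once; it reports no verdict.
The state is a dict: "time": time; "q": joint angles; "qd": joint speeds; "tau": joint torques, N m; "tool_pos": TCP position; "eef_rot": TCP orientation; "ft_force": force on the tool from outside, world axes, zero at the start; "wrist_torque": the same for the moment, N m; "gripper_width": finger opening in mm.
Only numpy, scipy, OpenCV 4.12 (cv2) and the standard library are available. Lean on these libraries where they do the work, as an engineer would, in place of code of your own. Each camera call takes 0.05 s, during which the arm holds its last target. There are 200 camera calls.

## Working session

There is one attempt and no reset: what is moved stays moved. The work goes in short steps, Python scripts to look and compute and a tool call to move; the robot and the scene stay as the last step left them, time stands still between calls to the robot, and variables do not carry over. Pictures are saved under pics/ and viewed, about 12 in all and at most 16, crops included, and the job is handed in when it is done.

Besides the shell and the picture viewer there is one more tool, called after "Emit:" by a JSON object that holds its "op" and its "data", one argument or row to a line. drive_tool: Moves the arm, as the interface text tells. Its arguments: {"type":"object","properties":{"increments":{"type":"array"}},"required":["increments"]}

```bash
mkdir -p pics; python3 - <<'E'
from station import ctrl,camera,camera_params
import cv2,numpy as np
for n in("top","side"):
    cv2.imwrite(f"pics/{n}0.png",camera(n)); p=camera_params(n); print(n,p["fov_y"],p["cx"],p["cy"]);print(np.round(p["T"],3).tolist(), [k for k in p])
s=ctrl.sense();print(s)
E
```

```text
top 54.73396339783888 319.00072452015587 244.4577486695643
[[0.023, -0.996, 0.089, 481.476], [-1.0, -0.022, 0.01, -69.612], [-0.008, -0.089, -0.996, 1444.307], [0.0, 0.0, 0.0, 1.0]] ['fov_y', 'cx', 'cy', 'T']
side 50.2052706702796 322.1110608142087 238.95774304436063
[[0.911, -0.24, 0.334, 196.386], [-0.411, -0.544, 0.732, -978.421], [0.006, -0.804, -0.594, 838.156], [0.0, 0.0, 0.0, 1.0]] ['fov_y', 'cx', 'cy', 'T']
{'time': 0.1, 'q': array([ 1.20788416e+00,  8.78408737e-02,  1.37206154e+00,  3.90565485e-05,
        1.68356551e+00, -1.03096167e-01]), 'qd': array([ 0.00121711, -0.00093382, -0.00311561,  0.00059793, -0.00018548,
       -0.00196534]), 'tau': array([ 1.86954770e-03, -3.41252768e+01, -3.03301406e+01,  7.20083644e-02,
        3.04253062e-02, -9.90350304e-05]), 'tool_pos': array([141.11813141, 531.10206931, 204.46427685]), 'eef_rot': array([-0.4313527 ,  0.56112878,  0.43068027,  0.55998558]), 'ft_force': array([-0.3382885 ,  0.09926711,  0.18068176]), 'wrist_torque': array([-0.04000414, -0.0460912 ,  0.00483307]), 'gripper_width': 93.8219779911034}
```

View pics/top0.png

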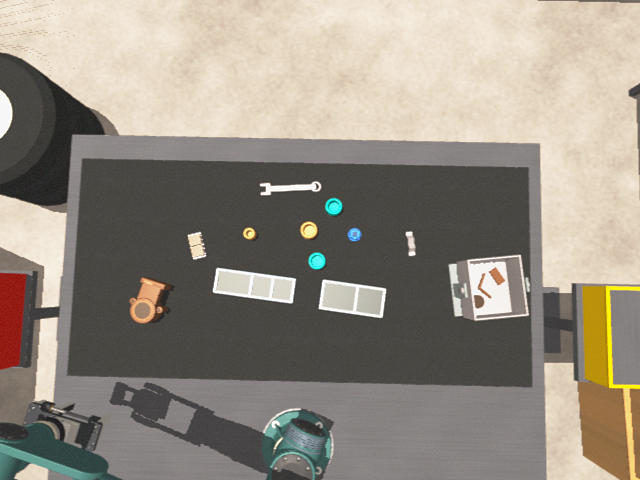

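View pics/side0.png

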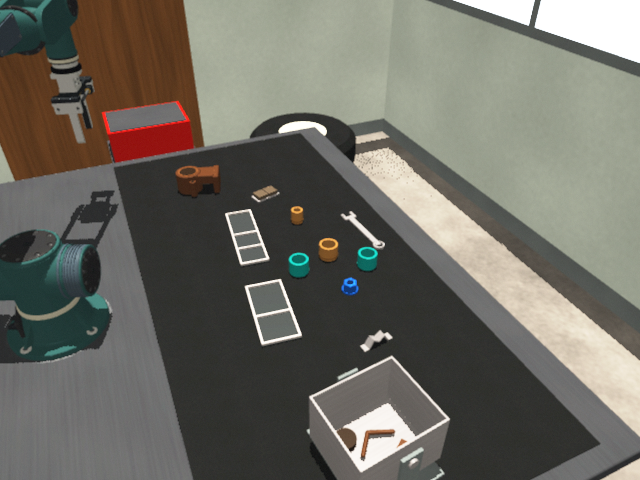

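The overview shows these pixel positions in the top picture:
- **Parts, left to right:** pad (197,245), small piston (250,234), large piston (309,230), hex plug (355,235), spring (410,243).
- **Trays:** three-pocket at (255,286) and two-pocket at (352,299), long pockets to the left (+y) in both.
- **Decoys:** two turquoise, at (334,206) and (317,261).

```bash
cat > h.py <<'E'
import numpy as np,cv2
from station import ctrl,camera,camera_params
P={n:camera_params(n) for n in("top","side")}
def f(n): return 240/np.tan(np.radians(P[n]["fov_y"]/2))
def ray(n,uv):
    p=P[n];T=np.array(p["T"]);d=T[:3,:3]@np.array([(uv[0]-p["cx"])/f(n),(uv[1]-p["cy"])/f(n),1]);return T[:3,3],d
def pl(n,uv,z):
    o,d=ray(n,uv);return o+d*(z-o[2])/d[2]
def proj(n,X):
    p=P[n];T=np.array(p["T"]);c=T[:3,:3].T@(np.array(X)-T[:3,3]);return c[:2]/c[2]*f(n)+[p["cx"],p["cy"]]
def tri(a,b):
    (o1,d1),(o2,d2)=ray("top",a),ray("side",b)
    A=np.stack([d1,-d2],1);t=np.linalg.lstsq(A,o2-o1,rcond=None)[0]
    x,y=o1+t[0]*d1,o2+t[1]*d2;return (x+y)/2,np.linalg.norm(x-y)
def blobs(img,lo,hi,amin=15):
    m=cv2.inRange(cv2.cvtColor(img,cv2.COLOR_BGR2HSV),lo,hi)
    cs=cv2.findContours(m,cv2.RETR_EXTERNAL,cv2.CHAIN_APPROX_NONE)[0]
    out=[]
    for c in cs:
        if cv2.contourArea(c)<amin: continue
        h=cv2.convexHull(c);M=cv2.moments(h);out.append((np.array([M["m10"]/M["m00"],M["m01"]/M["m00"]]),M["m00"],c))
    return out
E
python3 - <<'E'
from h import *
im={n:cv2.imread(f"pics/{n}0.png") for n in P}
R={"top":(180,160,440,330),"side":(160,150,410,370)}
for n in P:
    for nm,lo,hi in(("tan",(12,90,90),(24,255,255)),("blue",(105,120,60),(125,255,255)),("turq",(80,100,80),(97,255,255)),("white",(0,0,150),(180,60,255))):
        for c,a,k in blobs(im[n],lo,hi):
            x0,y0,x1,y1=R[n]
            if x0<c[0]<x1 and y0<c[1]<y1:
                r=cv2.minAreaRect(k);print(n,nm,c.round(1),round(a),"z3",pl(n,c,3).round(1)[:2],"z23",pl(n,c,23).round(1)[:2],np.round(r[1],1),round(r[2],1))
    x0,y0,x1,y1=R[n]
    cv2.imwrite(f"pics/{n}crop.png",cv2.resize(im[n][y0:y1,x0:x1],None,fx=3 if n=="top" else 2.7,fy=3 if n=="top" else 2.7,interpolation=cv2.INTER_CUBIC))
E
```

```text
top tan [249.  233.2] 122 z3 [640.2 165. ] z23 [638.  161.7] [12. 12.] 90.0
top tan [308.4 229.8] 243 z3 [655.2 -20.7] z23 [652.8 -21.4] [17.  17.7] 45.0
top blue [354.2 234.4] 136 z3 [ 643.8 -164.2] z23 [ 641.5 -162.9] [13. 13.] 26.6
top turq [316.5 260.5] 234 z3 [559.4 -48.3] z23 [558.3 -48.6] [17. 17.] 45.0
top turq [333.3 206.4] 240 z3 [730.7 -97. ] z23 [727.2 -96.6] [17. 17.] 90.0
top white [352.1 298.3] 1940 z3 [ 445.2 -160.8] z23 [ 445.7 -159.6] [64.8 30.3] 8.1
top white [254.1 285.2] 2049 z3 [478.6 143.4] z23 [478.6 140.4] [80.8 25.6] 7.8
top white [196.6 245.2] 334 z3 [598.7 327.7] z23 [597.1 322.2] [26.  13.6] 76.0
top white [410.5 243.4] 166 z3 [ 619.4 -339.9] z23 [ 617.5 -336.1] [24.3  7.7] 84.0
top white [289.1 187.3] 637 z3 [788.6  43.6] z23 [784.3  42.1] [11.3 60.3] 87.8
side tan [328.  248.7] 376 z3 [662.3   3.3] z23 [651.2 -20.2] [22. 20.] 90.0
side tan [296.6 214.3] 185 z3 [647.3 190.8] z23 [636.5 162.8] [17.3 12. ] 84.3
side tan [264.5 191.5] 124 z3 [603.7 350.9] z23 [594.  319.1] [ 7.1 21.7] 65.6
side tan [182.2 170.9] 51 z3 [396.3 585.9] z23 [391.5 548.5] [7.4 9.6] 20.6
side tan [191.6 170.6] 65 z3 [425.3 575.4] z23 [419.9 538.2] [ 8.9 10.7] 20.6
side blue [349.5 286.4] 248 z3 [ 647.  -154.7] z23 [ 636.2 -174.4] [18. 17.] 90.0
side turq [298.5 263.9] 426 z3 [565.7 -24.3] z23 [556.9 -47.1] [24.3 20.3] 85.2
side turq [366.6 258.1] 406 z3 [737.8 -74. ] z23 [724.8 -95.6] [20.2 23.4] 5.7
side white [375.3 339.9] 320 z3 [ 620.1 -332.3] z23 [ 609.9 -347.8] [12.1 32.2] 63.4
side white [271.9 311.5] 2412 z3 [ 444.7 -159.6] z23 [ 438.8 -179.2] [63.7 41.7] 73.9
side white [362.9 229.2] 465 z3 [790.1  45.7] z23 [775.9  21.2] [52.5  9.9] 44.1
side white [246.  236.7] 1498 z3 [478.4 143.9] z23 [471.7 117.1] [56.7 29.3] 72.9
```

View pics/topcrop.png

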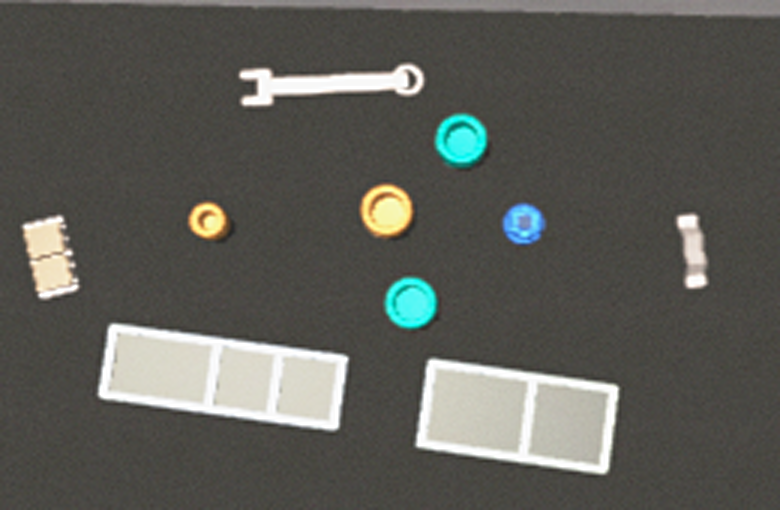

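View pics/sidecrop.png

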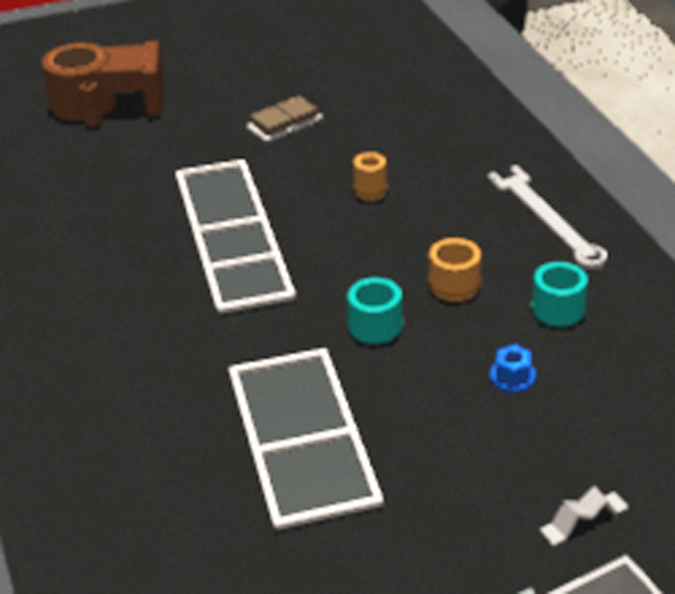

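Top and side views agree to about 1–2 mm on the pistons. Next: tray, pad, spring and hex angles.

```bash
cat >> h.py <<'E'
def rect(n,k,z):
    # min-area rectangle of contour cast on plane z -> centre, sizes, yaw of long side (deg)
    X=np.array([pl(n,p,z)[:2] for p in k.reshape(-1,2)],np.float32)
    r=cv2.minAreaRect(X);b=cv2.boxPoints(r);e=[b[1]-b[0],b[2]-b[1]];l=max(e,key=np.linalg.norm)
    return np.round(r[0],1),sorted(np.round(r[1],1)),round(float(np.degrees(np.arctan2(l[1],l[0]))%180),1)
def tool():
    from scipy.spatial.transform import Rotation as Ro
    s=ctrl.sense();R=Ro.from_quat(s["eef_rot"]).as_matrix();return s,R
E
python3 - <<'E'
from h import *
im={n:cv2.imread(f"pics/{n}0.png") for n in P}
W=((0,0,150),(180,255,255))
for n in P:
  for c,a,k in blobs(im[n],*W):
    for nm,t,z in(("t3",(479,142),13),("t3",(479,142),17),("t2",(445,-160),13),("t2",(445,-160),17)):
        if np.hypot(*(pl(n,c,z)[:2]-t))<25: print(n,nm,z,*rect(n,k,z))
    for nm,t,z in(("pad",(597,324),9),("pad",(597,324),3),("pad",(597,324),18),("spring",(618,-338),14),("spring",(618,-338),3)):
        if np.hypot(*(pl(n,c,z)[:2]-t))<30: print(n,nm,z,*rect(n,k,z),pl(n,c,z).round(1)[:2])
s,R=tool();print(R.round(3).tolist())
# hex close-ups rectified: 150px = 60mm, plane z=27 (hex top)
o=[]
for n in P:
  for z,c in((27,(641.5,-163)),(14,(619,-337))):
    src=np.array([proj(n,(c[0]+a,c[1]+b,z)) for a,b in((50,50),(50,-50),(-50,-50),(-50,50))],np.float32)
    H=cv2.getPerspectiveTransform(src,np.float32([[0,0],[390,0],[390,300*1.3],[0,390]]))
    o.append(cv2.warpPerspective(im[n],H,(390,390),flags=cv2.INTER_CUBIC))
v=np.vstack([np.hstack(o[:2]),np.hstack(o[2:])]);cv2.imwrite("pics/close.png",cv2.resize(v,(600,600)))
E
```

```text
top t2 13 [ 445.5 -160.1] [np.float64(92.4), np.float64(198.1)] 83.2
top t2 17 [ 445.6 -159.9] [np.float64(92.1), np.float64(197.6)] 83.2
top t3 13 [478.8 142.4] [np.float64(78.5), np.float64(249.1)] 83.5
top t3 17 [478.8 141.9] [np.float64(78.3), np.float64(248.4)] 83.5
top pad 9 [598.3 326.6] [np.float64(42.9), np.float64(81.6)] 16.5 [598.1 326.5]
top pad 3 [598.8 328.2] [np.float64(43.1), np.float64(82.0)] 16.5 [598.6 328.2]
top pad 18 [597.6 324.1] [np.float64(42.7), np.float64(81.1)] 16.5 [597.4 324. ]
top spring 14 [ 619.6 -338.6] [np.float64(23.8), np.float64(75.2)] 6.3 [ 618.4 -337.8]
top spring 3 [ 620.6 -340.6] [np.float64(24.0), np.float64(75.8)] 6.3 [ 619.4 -339.9]
side spring 14 [ 612.5 -339. ] [np.float64(31.1), np.float64(74.2)] 7.8 [ 614.5 -340.8]
side spring 3 [ 618.1 -330.5] [np.float64(31.5), np.float64(75.2)] 7.8 [ 620.1 -332.3]
side t2 13 [ 443.3 -161. ] [np.float64(90.4), np.float64(197.7)] 83.2
side t2 17 [ 442.1 -164.9] [np.float64(89.9), np.float64(196.7)] 83.2
side t3 13 [476.7 141.5] [np.float64(76.5), np.float64(250.2)] 83.4
side t3 17 [475.3 136.1] [np.float64(76.2), np.float64(249.0)] 83.4
side pad 9 [585.9 339.6] [np.float64(28.0), np.float64(29.4)] 107.6 [585.6 338.8]
side pad 3 [588.7 349.2] [np.float64(28.2), np.float64(29.6)] 107.6 [588.5 348.3]
side pad 18 [581.7 325.3] [np.float64(27.7), np.float64(29.1)] 107.6 [581.4 324.5]
side pad 18 [614.4 334.6] [np.float64(27.0), np.float64(29.6)] 100.2 [614.2 333.4]
[[-0.001, -0.966, 0.257], [-0.002, 0.257, 0.966], [-1.0, 0.0, -0.002]]
```

View pics/close.png

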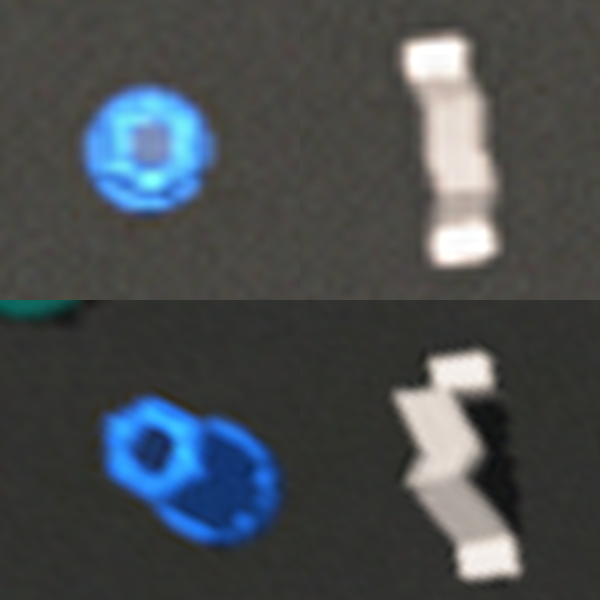

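Findings from the close-ups and the two-view checks:

| Item | Position (mm) | Angle |
|---|---|---|
| Pad | (597.5, 326) | long axis 16.5° |
| Spring | (619.3, -338.5), both views' feet agree | 8.5° |
| Hex plug | (641.8, -163.3) | a corner points along +x, so flat normals at ±30° and 90° |
| Three-pocket tray | (478, 142) | -6.6° |
| Two-pocket tray | (444.5, -160.5) | -6.8° |

The tray views only agree with rib tops at z = 13. I'll turn the jaw to -73.5° for the pad first.

Emit:
{"op": "drive_tool", "data": {
  "increments": [
    [0.15,0,0,0,0,0,80],
    [0.15,0,0,0,0,0,80],
    [0.15,0,0,0,0,0,80],
    [0.15,0,0,0,0,0,80],
    [0.15,0,0,0,0,0,80],
    [0.15,0,0,0,0,0,80],
    [0.15,0,0,0,0,0,80],
    [0.15,0,0,0,0,0,80],
    [0.15,0,0,0,0,0,80],
    [0.15,0,0,0,0,0,80],
    [0.15,0,0,0,0,0,80],
    [0.15,0,0,0,0,0,80],
    [0.15,0,0,0,0,0,80],
    [0.15,0,0,0,0,0,80],
    [0.15,0,0,0,0,0,80],
    [0.15,0,0,0,0,0,80],
    [0.15,0,0,0,0,0,80]
  ]
}}

```text
time: 1.8
tool_pos: [138.9, 525.3, 191.8]
eef_rot: [0.404, 0.572, -0.421, 0.577]
ft_force: [0.9, 0.1, 0.2]
gripper_width: 75.0
```

```bash
cat > go.py <<'E'
# go.py x y z jaw_deg : prints what is left, turn vector (rad, tool axes now) and shift (m, tool axes at goal yaw)
import sys;from h import *
from scipy.spatial.transform import Rotation as Ro
x,y,z,a=map(float,sys.argv[1:5]);s,R=tool();c,t=np.cos(np.radians(a)),np.sin(np.radians(a))
G=np.array([[0,-t,c],[0,c,t],[-1,0,0]]);d=(np.array([x,y,z])-s["tool_pos"])/1000
print("t",round(s["time"],1),"pos",s["tool_pos"].round(1),"jaw",round(float(np.degrees(np.arctan2(R[1,2],R[0,2]))),1),"w",round(float(s["gripper_width"]),1),"F",s["ft_force"].round(1))
print("turn",Ro.from_matrix(R.T@G).as_rotvec().round(3),"shift goal axes",(G.T@d).round(4),"now axes",(R.T@d).round(4))
E
python3 go.py 597.5 326 120 -73.5
```

```text
t 1.8 pos [138.9 525.3 191.8] jaw -71.3 w 75.0 F [0.9 0.1 0.2]
turn [0.038 0.02  0.016] shift goal axes [0.0718 0.3831 0.3213] now axes [0.0723 0.3719 0.3341]
```

Emit:
{"op": "drive_tool", "data": {
  "increments": [
    [0.038,0.02,0.016,0,0.035,0.03,80],
    [0,0,0,0.003,0.035,0.03,80],
    [0,0,0,0.003,0.035,0.03,80],
    [0,0,0,0.003,0.035,0.03,80],
    [0,0,0,0.003,0.035,0.03,80],
    [0,0,0,0.003,0.035,0.03,80],
    [0,0,0,0.003,0.035,0.03,80],
    [0,0,0,0.003,0.035,0.03,80],
    [0,0,0,0.003,0.035,0.03,80],
    [0,0,0,0.003,0.035,0.025,80],
    [0,0,0,0,0.02,0.01,80],
    [0,0,0,0,0,0,80]
  ]
}}

```text
time: 3.0
tool_pos: [593.1, 329.8, 152.2]
eef_rot: [0.419, 0.569, -0.427, 0.565]
ft_force: [-0.1, -0.6, 0.4]
gripper_width: 75.0
```

```bash
python3 go.py 597.5 326 60 -73.5
```

```text
t 3.0 pos [593.1 329.8 152.2] jaw -73.4 w 75.0 F [-0.1 -0.6  0.4]
turn [0.001 0.002 0.013] shift goal axes [0.0922 0.0031 0.0049] now axes [0.0922 0.0043 0.0047]
```

Emit:
{"op": "drive_tool", "data": {
  "increments": [
    [0,0,0.013,0.03,0.004,0.005,75],
    [0,0,0,0.03,0,0,75],
    [0,0,0,0.03,0,0,75],
    [0,0,0,0.01,0,0,75],
    [0,0,0,0,0,0,75]
  ]
}}

```text
time: 3.5
tool_pos: [594.2, 327.7, 49.1]
eef_rot: [0.421, 0.568, -0.423, 0.567]
ft_force: [0.5, 0.4, -0.2]
gripper_width: 70.3
```

```bash
python3 go.py 597.5 326 12 -73.5
```

```text
t 3.5 pos [594.2 327.7  49.1] jaw -73.3 w 70.3 F [ 0.5  0.4 -0.2]
turn [0.003 0.    0.002] shift goal axes [0.0371 0.0027 0.0025] now axes [0.0371 0.0028 0.0025]
```

Emit:
{"op": "drive_tool", "data": {
  "increments": [
    [0,0,0,0.018,0.003,0.003,75],
    [0,0,0,0.017,0.001,0,75],
    [0,0,0,0,0,0,40],
    [0,0,0,-0.0005,0,0,20],
    [0,0,0,-0.0005,0,0,20],
    [0,0,0,-0.0005,0,0,20]
  ]
}}

```text
time: 4.1
tool_pos: [600.8, 328.1, 18.2]
eef_rot: [0.423, 0.567, -0.42, 0.568]
ft_force: [-0.5, 0.6, 0.5]
gripper_width: 41.8
```

```bash
python3 go.py 597.5 326 12 -73.5; python3 - <<'E'
from h import *
cv2.imwrite("pics/a.png",cv2.resize(camera("side")[130:250,200:360],(800,600)))
E
```

```text
t 4.1 pos [600.8 328.1  18.2] jaw -73.2 w 41.8 F [-0.5  0.6  0.5]
turn [ 0.005 -0.001 -0.005] shift goal axes [ 0.0062 -0.0038  0.0011] now axes [ 0.0062 -0.0038  0.0011]
```

View pics/a.png

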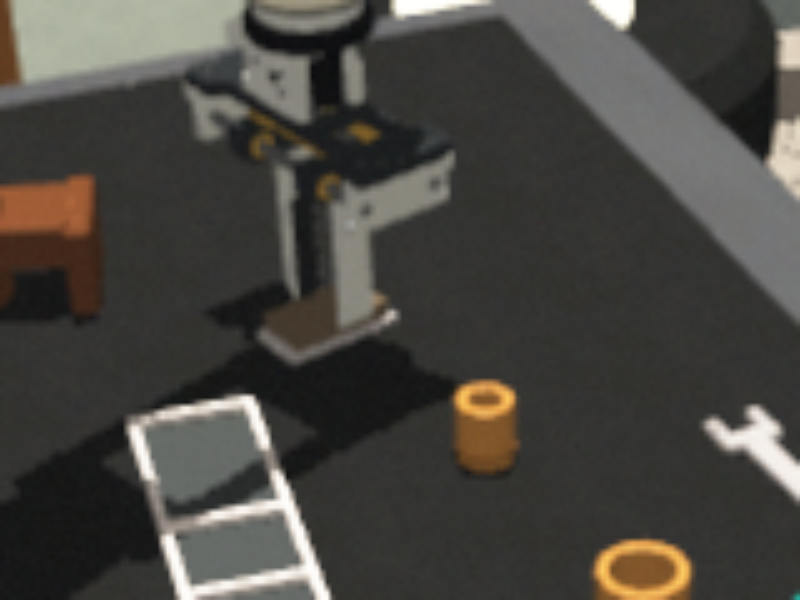

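The open fingers straddle the pad, but the TCP is still at z = 18. I'll go lower with the jaws held open, then shut them.

Emit:
{"op": "drive_tool", "data": {
  "increments": [
    [0,0,0,0.003,-0.003,0.001,50],
    [0,0,0,0.003,0,0,50],
    [0,0,0,0.001,0,0,50],
    [0,0,0,0,0,0,50]
  ]
}}

```text
time: 4.55
tool_pos: [599.0, 326.4, 12.5]
eef_rot: [0.424, 0.566, -0.419, 0.569]
ft_force: [-0.3, 1.1, 0.2]
gripper_width: 46.8
```

```bash
python3 go.py 597.5 326 12 -73.5
```

```text
t 4.5 pos [599.  326.4  12.5] jaw -73.2 w 46.8 F [-0.3  1.1  0.2]
turn [ 0.004 -0.001 -0.008] shift goal axes [ 0.0005 -0.0015  0.    ] now axes [ 0.0005 -0.0015  0.    ]
```

Emit:
{"op": "drive_tool", "data": {
  "increments": [
    [0,0,-0.005,0,-0.001,0,10],
    [0,0,0,0,0,0,10],
    [0,0,0,0,0,0,10],
    [0,0,0,-0.005,0,0,10],
    [0,0,0,-0.02,0,0,10],
    [0,0,0,-0.03,0,0,10],
    [0,0,0,-0.005,0,0,10]
  ]
}}

```text
time: 5.25
tool_pos: [594.8, 324.7, 68.9]
eef_rot: [0.419, 0.569, -0.424, 0.566]
ft_force: [0.5, -0.3, -2.8]
gripper_width: 35.6
```

```bash
python3 go.py 485.5 206.6 60 -6.6
```

```text
t 5.2 pos [594.8 324.7  68.9] jaw -73.2 w 35.6 F [ 0.5 -0.3 -2.8]
turn [-1.163 -0.005  0.007] shift goal axes [ 0.0089 -0.1299 -0.095 ] now axes [ 0.01   -0.1386  0.0816]
```

Emit:
{"op": "drive_tool", "data": {
  "increments": [
    [0,0,0,0,-0.035,0.02,10],
    [0,0,0,0,-0.035,0.02,10],
    [0,0,0,0,-0.035,0.02,10],
    [0,0,0,0,-0.034,0.021,10],
    [-0.145,0,0,0,0,0,10],
    [-0.145,0,0,0,0,0,10],
    [-0.145,0,0,0,0,0,10],
    [-0.145,0,0,0,0,0,10],
    [-0.145,0,0,0,0,0,10],
    [-0.145,0,0,0,0,0,10],
    [-0.145,0,0,0,0,0,10],
    [-0.145,0,0,0,0,0,10],
    [0,0,0,0,0,0,10]
  ]
}}

```text
time: 6.55
tool_pos: [469.8, 198.4, 51.5]
eef_rot: [0.023, 0.717, -0.032, 0.695]
ft_force: [-0.4, -0.1, -3.2]
gripper_width: 35.8
```

```bash
python3 go.py 485.5 206.6 35 -6.6
```

```text
t 6.5 pos [469.8 198.4  51.5] jaw -4.4 w 35.8 F [-0.4 -0.1 -3.2]
turn [ 0.038 -0.03   0.014] shift goal axes [0.0165 0.0099 0.0146] now axes [0.0159 0.0096 0.0155]
```

Emit:
{"op": "drive_tool", "data": {
  "increments": [
    [0.038,-0.03,0.014,0,0.01,0.015,10],
    [0,0,0,0,0,0,10],
    [0,0,0,0.003,0,0,10],
    [0,0,0,0,0,0,10]
  ]
}}

```text
time: 6.95
tool_pos: [483.2, 206.3, 45.0]
eef_rot: [0.043, 0.708, -0.045, 0.704]
ft_force: [-0.4, 0.5, -2.8]
gripper_width: 35.5
```

```bash
python3 go.py 485.5 206.6 16.5 -6.6;python3 - <<'E'
from h import *
cv2.imwrite("pics/b.png",cv2.resize(camera("side")[130:250,180:340],(800,600)))
E
```

```text
t 7.0 pos [483.2 206.3  45. ] jaw -7.1 w 35.5 F [-0.4  0.5 -2.8]
turn [-0.009 -0.005  0.003] shift goal axes [0.0285 0.0006 0.0022] now axes [0.0284 0.0007 0.0024]
```

View pics/b.png

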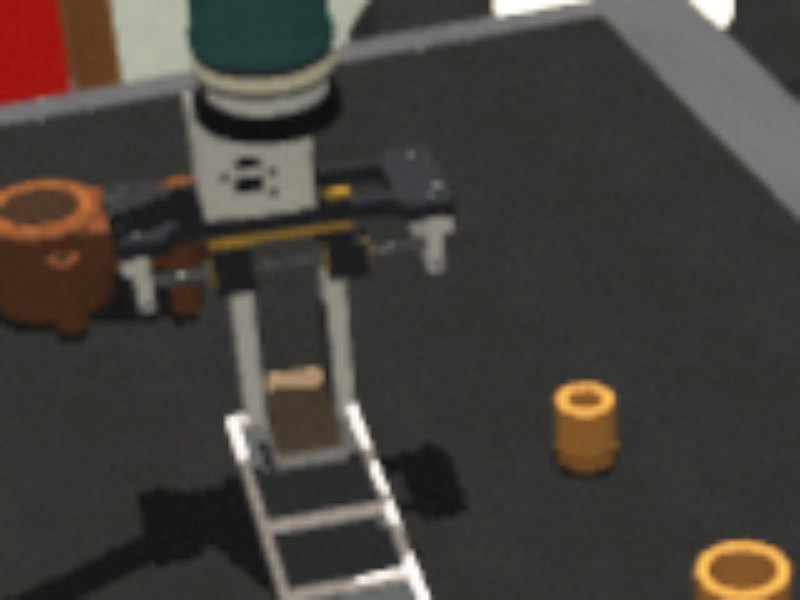

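The pad hangs over the long pocket, square to it. Lowering.

Emit:
{"op": "drive_tool", "data": {
  "increments": [
    [0,-0.004,0.003,0.01,0.001,0.003,10],
    [0,0,0,0.01,0,0,10],
    [0,0,0,0.004,0,0,10],
    [0,0,0,0,0,0,10]
  ]
}}

```text
time: 7.4
tool_pos: [485.7, 206.4, 18.5]
eef_rot: [0.044, 0.707, -0.044, 0.705]
ft_force: [0.3, 0.3, -2.4]
gripper_width: 35.5
```

```bash
python3 go.py 485.5 206.6 16.5 -6.6
```

```text
t 7.4 pos [485.7 206.4  18.5] jaw -7.1 w 35.5 F [ 0.3  0.3 -2.4]
turn [-0.01  -0.002  0.001] shift goal axes [ 0.002   0.0002 -0.0003] now axes [ 0.002   0.0002 -0.0003]
```

Emit:
{"op": "drive_tool", "data": {
  "increments": [
    [0,0,0,0.0015,0,0,10],
    [0,0,0,0.001,0,0,10]
  ]
}}

```text
time: 7.6
tool_pos: [485.6, 206.3, 16.3]
eef_rot: [0.044, 0.707, -0.044, 0.705]
ft_force: [-3.2, -1.3, 4.4]
gripper_width: 35.6
```

Emit:
{"op": "drive_tool", "data": {
  "increments": [
    [0,0,0,0,0,0,10]
  ]
}}

```text
time: 7.7
tool_pos: [485.9, 206.4, 16.7]
eef_rot: [0.044, 0.706, -0.044, 0.705]
ft_force: [-0.6, -0.8, -2.6]
gripper_width: 35.6
```

Contact felt at TCP z = 16.3. Release and lift.

Emit:
{"op": "drive_tool", "data": {
  "increments": [
    [0,0,0,0.0003,0,0,48],
    [0,0,0,-0.0005,0,0,48],
    [0,0,0,-0.0005,0,0,55],
    [0,0,0,-0.015,0,0,55],
    [0,0,0,-0.03,0,0,60],
    [0,0,0,-0.03,0,0,60],
    [0,0,0,0,0,0,60]
  ]
}}

```text
time: 8.4
tool_pos: [487.9, 207.1, 97.1]
eef_rot: [0.045, 0.705, -0.044, 0.707]
ft_force: [0.3, 0.5, 0.9]
gripper_width: 56.4
```

```bash
python3 go.py 637.5 162 70 -6.6
```

```text
t 8.4 pos [487.9 207.1  97.1] jaw -7.2 w 56.4 F [0.3 0.5 0.9]
turn [-0.01   0.003 -0.002] shift goal axes [ 0.0271 -0.0276  0.1538] now axes [ 0.0275 -0.0261  0.154 ]
```

Emit:
{"op": "drive_tool", "data": {
  "increments": [
    [-0.01,0.003,0,0.003,-0.008,0.045,60],
    [0,0,0,0.004,-0.008,0.045,60],
    [0,0,0,0.004,-0.008,0.045,60],
    [0,0,0,0.004,-0.003,0.018,60],
    [0,0,0,0,0,0,60]
  ]
}}

```text
time: 8.9
tool_pos: [639.1, 161.4, 77.5]
eef_rot: [0.04, 0.707, -0.039, 0.705]
ft_force: [0.8, -0.7, 0.4]
gripper_width: 56.8
```

```bash
python3 go.py 637.5 162 16 -6.6
```

```text
t 8.9 pos [639.1 161.4  77.5] jaw -6.4 w 56.8 F [ 0.8 -0.7  0.4]
turn [ 0.004 -0.002 -0.002] shift goal axes [ 0.0615  0.0004 -0.0016] now axes [ 0.0615  0.0003 -0.0015]
```

Emit:
{"op": "drive_tool", "data": {
  "increments": [
    [0,0,0,0.02,0,-0.002,60],
    [0,0,0,0.02,0,0,60],
    [0,0,0,0.018,0,0,60],
    [0,0,0,0,0,0,60]
  ]
}}

```text
time: 9.3
tool_pos: [633.6, 162.5, 15.4]
eef_rot: [0.04, 0.708, -0.039, 0.704]
ft_force: [-0.4, -0.1, -1.0]
gripper_width: 56.4
```

```bash
python3 go.py 637.5 162 16 -6.6
```

```text
t 9.3 pos [633.6 162.5  15.4] jaw -6.4 w 56.4 F [-0.4 -0.1 -1. ]
turn [ 0.004 -0.007 -0.002] shift goal axes [-0.0006 -0.0001  0.004 ] now axes [-0.0006 -0.0001  0.004 ]
```

Emit:
{"op": "drive_tool", "data": {
  "increments": [
    [0,-0.005,0,-0.001,0,0.004,50],
    [0,0,0,-0.0005,0,0,40],
    [0,0,0,-0.0005,0,0,20],
    [0,0,0,-0.0005,0,0,20],
    [0,0,0,-0.0005,0,0,20],
    [0,0,0,-0.0005,0,0,20],
    [0,0,0,0,0,0,20]
  ]
}}

```text
time: 10.0
tool_pos: [638.7, 163.6, 24.2]
eef_rot: [0.04, 0.704, -0.038, 0.708]
ft_force: [-1.0, -0.3, -0.5]
gripper_width: 32.5
```

```bash
python3 go.py 637.5 162 16 -6.6
```

```text
t 10.0 pos [638.7 163.6  24.2] jaw -6.3 w 32.5 F [-1.  -0.3 -0.5]
turn [ 0.005  0.005 -0.004] shift goal axes [ 0.0082 -0.0017 -0.001 ] now axes [ 0.0082 -0.0017 -0.0011]
```

```bash
python3 - <<'E'
from h import *
s,_=tool();print(s["gripper_width"])
cv2.imwrite("pics/c.png",cv2.resize(camera("side")[130:250,220:380],(800,600),interpolation=cv2.INTER_CUBIC))
E
```

```text
32.53149057614513
```

View pics/c.png

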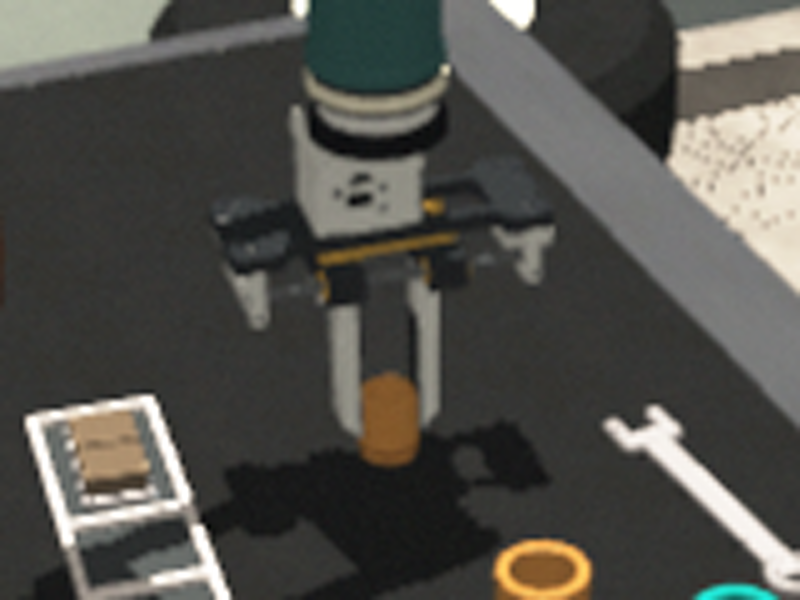

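The pad lies inside the long pocket, and the small piston is upright between the fingers. Lifting and carrying it.

Emit:
{"op": "drive_tool", "data": {
  "increments": [
    [0,0,0,-0.01,0,0,20],
    [0,0,0,-0.025,0,0,20],
    [0,0,0,-0.015,0,0,20],
    [0,0,0,0,0,0,20]
  ]
}}

```text
time: 10.45
tool_pos: [638.0, 163.2, 76.3]
eef_rot: [0.04, 0.705, -0.038, 0.707]
ft_force: [0.8, -0.3, 0.9]
gripper_width: 32.2
```

```bash
python3 go.py 475.5 120.2 70 -6.6
```

```text
t 10.4 pos [638.  163.2  76.3] jaw -6.3 w 32.2 F [ 0.8 -0.3  0.9]
turn [ 0.005  0.003 -0.003] shift goal axes [ 0.0063 -0.0614 -0.1565] now axes [ 0.0056 -0.0606 -0.1568]
```

```bash
python3 - <<'E'
from h import *
b=camera("side");print(ctrl.sense()["gripper_width"])
for c,a,k in blobs(b,(8,90,50),(24,255,255)):
    if 200<c[0]<400 and 130<c[1]<280: print(c.round(1),round(a),cv2.boundingRect(k))
for z in(43,23,63,83): print(z,proj("side",(637.5,162,z)).round(1))
cv2.imwrite("pics/d.png",cv2.resize(b[120:240,220:380],(800,600),interpolation=cv2.INTER_CUBIC))
E
```

```text
32.432062196324125
[328.  249.2] 414 (318, 238, 21, 24)
[240.8 219. ] 134 (234, 213, 15, 13)
[296.9 198.2] 191 (291, 189, 13, 19)
[295.4 162.1] 80 (282, 159, 29, 7)
43 [296.8 208.5]
23 [297.  214.4]
63 [296.6 202.6]
83 [296.5 196.5]
```

View pics/d.png

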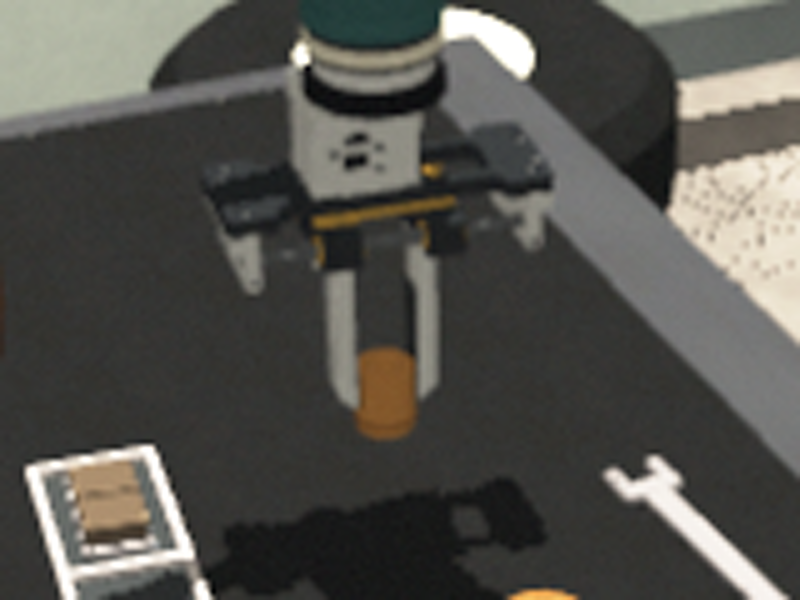

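Held upright with its centre at about z = 77, so the TCP is about 19 mm above its underside. I expect contact at TCP z ≈ 26.

Emit:
{"op": "drive_tool", "data": {
  "increments": [
    [0.005,0.003,0,0,-0.015,-0.039,20],
    [0,0,0,0,-0.015,-0.039,20],
    [0,0,0,0,-0.015,-0.039,20],
    [0,0,0,0,-0.016,-0.04,20],
    [0,0,0,0,0,0,20],
    [0,0,0,0,0,0,20]
  ]
}}

```text
time: 11.1
tool_pos: [463.8, 118.2, 64.8]
eef_rot: [0.041, 0.712, -0.041, 0.7]
ft_force: [0.3, 1.2, -0.1]
gripper_width: 31.9
```

```bash
python3 go.py 475.5 120.2 30 -6.6
```

```text
t 11.1 pos [463.8 118.2  64.8] jaw -6.6 w 31.9 F [ 0.3  1.2 -0.1]
turn [-0.    -0.016  0.001] shift goal axes [0.0348 0.0034 0.0114] now axes [0.0346 0.0034 0.0119]
```

Emit:
{"op": "drive_tool", "data": {
  "increments": [
    [0,-0.016,0,0.01,0.003,0.012,20],
    [0,0,0,0.01,0,0,20],
    [0,0,0,0.008,0,0,20],
    [0,0,0,0,0,0,20]
  ]
}}

```text
time: 11.5
tool_pos: [478.8, 120.3, 35.1]
eef_rot: [0.04, 0.706, -0.041, 0.706]
ft_force: [-0.7, 0.4, -1.0]
gripper_width: 32.5
```

```bash
python3 go.py 475.5 120.2 26 -6.6
```

```text
t 11.5 pos [478.8 120.3  35.1] jaw -6.6 w 32.5 F [-0.7  0.4 -1. ]
turn [-0.     0.001  0.001] shift goal axes [ 0.0091 -0.0005 -0.0033] now axes [ 0.0091 -0.0005 -0.0033]
```

Emit:
{"op": "drive_tool", "data": {
  "increments": [
    [0,0,0,0.004,0,-0.003,20],
    [0,0,0,0.003,0,0,20],
    [0,0,0,0,0,0,20]
  ]
}}

```text
time: 11.8
tool_pos: [476.1, 120.8, 27.4]
eef_rot: [0.04, 0.706, -0.041, 0.706]
ft_force: [0.6, 0.0, 0.1]
gripper_width: 32.6
```

Emit:
{"op": "drive_tool", "data": {
  "increments": [
    [0,0,0,0.001,0,0,20]
  ]
}}

```text
time: 11.9
tool_pos: [476.4, 120.9, 26.7]
eef_rot: [0.04, 0.706, -0.041, 0.706]
ft_force: [-0.2, -0.1, -1.0]
gripper_width: 32.2
```

Emit:
{"op": "drive_tool", "data": {
  "increments": [
    [0,0,0,0.0015,0,0,20]
  ]
}}

```text
time: 12.0
tool_pos: [476.6, 120.9, 25.4]
eef_rot: [0.04, 0.705, -0.041, 0.706]
ft_force: [0.6, 0.0, 0.2]
gripper_width: 32.3
```

Emit:
{"op": "drive_tool", "data": {
  "increments": [
    [0,0,0,0.0015,0,0,20]
  ]
}}

```text
time: 12.1
tool_pos: [476.8, 120.9, 24.0]
eef_rot: [0.041, 0.705, -0.041, 0.707]
ft_force: [-0.3, 0.8, -0.1]
gripper_width: 31.8
```

Emit:
{"op": "drive_tool", "data": {
  "increments": [
    [0,0,0,0.0015,0,0,20]
  ]
}}

```text
time: 12.2
tool_pos: [476.8, 120.9, 24.0]
eef_rot: [0.04, 0.705, -0.041, 0.707]
ft_force: [-6.0, -0.7, 11.8]
gripper_width: 32.3
```

Emit:
{"op": "drive_tool", "data": {
  "increments": [
    [0,0,0,0.0015,0,0,20]
  ]
}}

```text
time: 12.3
tool_pos: [476.8, 120.9, 24.0]
eef_rot: [0.04, 0.705, -0.041, 0.707]
ft_force: [-3.5, -0.7, 7.4]
gripper_width: 32.4
```

Emit:
{"op": "drive_tool", "data": {
  "increments": [
    [0,0,0,0.0015,0,0,20]
  ]
}}

```text
time: 12.4
tool_pos: [476.8, 120.9, 24.0]
eef_rot: [0.04, 0.705, -0.041, 0.707]
ft_force: [-3.1, 0.1, 8.2]
gripper_width: 32.4
```

Contact at TCP z = 24.0. Release gently and rise.

Emit:
{"op": "drive_tool", "data": {
  "increments": [
    [0,0,0,0,0,0,40],
    [0,0,0,0,0,0,50],
    [0,0,0,0,0,0,60],
    [0,0,0,-0.02,0,0,65],
    [0,0,0,-0.03,0,0,70],
    [0,0,0,-0.03,0,0,70],
    [0,0,0,0,0,0,70]
  ]
}}

```text
time: 13.1
tool_pos: [475.9, 120.8, 104.9]
eef_rot: [0.04, 0.706, -0.041, 0.706]
ft_force: [0.6, -0.4, -0.3]
gripper_width: 65.8
```

```bash
python3 go.py 652.5 -21 75 -6.6
```

```text
t 13.1 pos [475.9 120.8 104.9] jaw -6.6 w 65.8 F [ 0.6 -0.4 -0.3]
turn [-0.    -0.     0.001] shift goal axes [ 0.0299 -0.1206  0.1917] now axes [ 0.03   -0.1205  0.1918]
```

Emit:
{"op": "drive_tool", "data": {
  "increments": [
    [0,0,0,0,-0.024,0.038,72],
    [0,0,0,0,-0.024,0.038,72],
    [0,0,0,0,-0.024,0.038,72],
    [0,0,0,0,-0.024,0.038,72],
    [0,0,0,0,-0.024,0.037,72],
    [0,0,0,0,0,0,72],
    [0,0,0,0,0,0,72]
  ]
}}

```text
time: 13.8
tool_pos: [652.3, -23.8, 93.1]
eef_rot: [0.04, 0.71, -0.039, 0.702]
ft_force: [-0.0, -0.2, 0.6]
gripper_width: 67.9
```

```bash
python3 go.py 652.5 -21 55 -6.6
```

```text
t 13.8 pos [652.3 -23.8  93.1] jaw -6.4 w 67.9 F [-0.  -0.2  0.6]
turn [ 0.003 -0.012 -0.   ] shift goal axes [ 0.0381  0.0028 -0.0001] now axes [0.0381 0.0028 0.0003]
```

Emit:
{"op": "drive_tool", "data": {
  "increments": [
    [0.003,-0.012,0,0.02,0.003,0,72],
    [0,0,0,0.015,0,0,72],
    [0,0,0,0,0,0,72]
  ]
}}

```text
time: 14.1
tool_pos: [649.6, -18.7, 54.9]
eef_rot: [0.04, 0.707, -0.04, 0.705]
ft_force: [0.0, 0.6, -0.4]
gripper_width: 67.8
```

```bash
python3 go.py 652.5 -21 18 -6.6
```

```text
t 14.1 pos [649.6 -18.7  54.9] jaw -6.5 w 67.8 F [ 0.   0.6 -0.4]
turn [ 0.002 -0.003 -0.001] shift goal axes [ 0.0369 -0.0019  0.0032] now axes [ 0.0369 -0.002   0.0033]
```

Emit:
{"op": "drive_tool", "data": {
  "increments": [
    [0,-0.003,0,0.018,-0.002,0.004,72],
    [0,0,0,0.016,0,0.002,72],
    [0,0,0,0,0,0,72]
  ]
}}

```text
time: 14.4
tool_pos: [654.4, -19.2, 21.2]
eef_rot: [0.039, 0.706, -0.039, 0.706]
ft_force: [-0.2, 0.4, -0.1]
gripper_width: 67.8
```

```bash
python3 go.py 652.5 -21 18 -6.6
```

```text
t 14.4 pos [654.4 -19.2  21.2] jaw -6.3 w 67.8 F [-0.2  0.4 -0.1]
turn [ 0.005  0.001 -0.001] shift goal axes [ 0.0032 -0.002  -0.0016] now axes [ 0.0032 -0.002  -0.0016]
```

Emit:
{"op": "drive_tool", "data": {
  "increments": [
    [0,0,0,0.003,-0.002,-0.002,60],
    [0,0,0,0,0,0,45],
    [0,0,0,0,0,0,35],
    [0,0,0,0,0,0,35],
    [0,0,0,0,0,0,35]
  ]
}}

```text
time: 14.9
tool_pos: [652.9, -20.6, 20.8]
eef_rot: [0.039, 0.705, -0.039, 0.707]
ft_force: [0.1, 0.3, -0.9]
gripper_width: 48.3
```

```bash
python3 go.py 652.5 -21 18 -6.6
```

```text
t 14.9 pos [652.9 -20.6  20.8] jaw -6.3 w 48.3 F [ 0.1  0.3 -0.9]
turn [ 0.005  0.004 -0.001] shift goal axes [ 0.0028 -0.0005 -0.0003] now axes [ 0.0028 -0.0005 -0.0003]
```

Emit:
{"op": "drive_tool", "data": {
  "increments": [
    [0,0,0,-0.01,0,0,35],
    [0,0,0,-0.025,0,0,35],
    [0,0,0,-0.03,0,0,35],
    [0,0,0,-0.01,0,0,35],
    [0,0,0,0,0,0,35]
  ]
}}

```text
time: 15.4
tool_pos: [652.3, -20.7, 99.6]
eef_rot: [0.039, 0.705, -0.039, 0.707]
ft_force: [0.4, -0.5, -1.1]
gripper_width: 48.5
```

```bash
python3 go.py 438.3 -212.6 85 -6.8; python3 - <<'E'
from h import *
b=camera("side")
for c,a,k in blobs(b,(8,90,50),(24,255,255)):
    if 200<c[0]<400 and 130<c[1]<280: print(c.round(1),round(a),cv2.boundingRect(k))
for z in(83,103): print(z,proj("side",(652.5,-20.6,z)).round(1))
E
```

```text
t 15.4 pos [652.3 -20.7  99.6] jaw -6.3 w 48.5 F [ 0.4 -0.5 -1.1]
turn [ 0.009  0.003 -0.001] shift goal axes [ 0.0146 -0.2159 -0.1898] now axes [ 0.0137 -0.2142 -0.1917]
[244.6 228.5] 396 (234, 213, 21, 32)
[329.1 224.1] 416 (319, 212, 21, 25)
[326.9 186.6] 92 (312, 183, 32, 8)
[342.5 175.9] 19 (340, 174, 6, 5)
83 [328.9 230. ]
103 [329.  223.5]
```

Emit:
{"op": "drive_tool", "data": {
  "increments": [
    [0.009,0.003,0,0,-0.036,-0.032,35],
    [0,0,0,0,-0.036,-0.032,35],
    [0,0,0,0,-0.036,-0.032,35],
    [0,0,0,0,-0.036,-0.032,35],
    [0,0,0,0,-0.036,-0.032,35],
    [0,0,0,0,-0.035,-0.03,35],
    [0,0,0,0,0,0,35],
    [0,0,0,0,0,0,35]
  ]
}}

```text
time: 16.25
tool_pos: [425.7, -214.7, 85.0]
eef_rot: [0.044, 0.712, -0.039, 0.7]
ft_force: [0.4, -0.2, -0.5]
gripper_width: 48.2
```

```bash
python3 go.py 438.3 -212.6 40 -6.8
```

```text
t 16.2 pos [ 425.7 -214.7   85. ] jaw -6.7 w 48.2 F [ 0.4 -0.2 -0.5]
turn [ 0.001 -0.018 -0.006] shift goal axes [0.045  0.0036 0.0123] now axes [0.0448 0.0033 0.0131]
```

Emit:
{"op": "drive_tool", "data": {
  "increments": [
    [0,-0.018,-0.006,0.012,0.003,0.012,35],
    [0,0,0,0.015,0,0,35],
    [0,0,0,0.012,0,0,35],
    [0,0,0,0,0,0,35]
  ]
}}

```text
time: 16.65
tool_pos: [440.1, -209.5, 42.1]
eef_rot: [0.041, 0.706, -0.039, 0.706]
ft_force: [-0.6, -0.2, -1.2]
gripper_width: 48.5
```

```bash
python3 go.py 438.3 -212.6 26 -6.8
```

```text
t 16.6 pos [ 440.1 -209.5   42.1] jaw -6.5 w 48.5 F [-0.6 -0.2 -1.2]
turn [ 0.006 -0.001 -0.003] shift goal axes [ 0.0161 -0.0033 -0.0014] now axes [ 0.0161 -0.0034 -0.0014]
```

Emit:
{"op": "drive_tool", "data": {
  "increments": [
    [0,0,0,0.008,-0.003,0,35],
    [0,0,0,0.005,0,0,35],
    [0,0,0,0,0,0,35],
    [0,0,0,0.0015,0,0,35]
  ]
}}

```text
time: 17.05
tool_pos: [441.2, -211.7, 26.8]
eef_rot: [0.04, 0.706, -0.038, 0.706]
ft_force: [-0.8, 0.4, -1.1]
gripper_width: 48.3
```

Emit:
{"op": "drive_tool", "data": {
  "increments": [
    [0,0,0,0.0015,0,0,35],
    [0,0,0,0.0015,0,0,35]
  ]
}}

```text
time: 17.25
tool_pos: [441.7, -212.1, 24.3]
eef_rot: [0.04, 0.706, -0.038, 0.706]
ft_force: [-0.3, 0.4, -1.0]
gripper_width: 48.6
```

Emit:
{"op": "drive_tool", "data": {
  "increments": [
    [0,0,0,0.001,0,0,35]
  ]
}}

```text
time: 17.35
tool_pos: [441.7, -212.2, 23.8]
eef_rot: [0.04, 0.706, -0.038, 0.706]
ft_force: [-2.1, 1.0, 3.3]
gripper_width: 48.6
```

Emit:
{"op": "drive_tool", "data": {
  "increments": [
    [0,0,0,0.0007,0,0,35],
    [0,0,0,0.0003,0,0,55],
    [0,0,0,0,0,0,65],
    [0,0,0,0,0,0,70],
    [0,0,0,-0.02,0,0,70],
    [0,0,0,-0.03,0,0,70],
    [0,0,0,-0.03,0,0,70],
    [0,0,0,0,0,0,70]
  ]
}}

```text
time: 18.15
tool_pos: [441.5, -212.5, 104.8]
eef_rot: [0.04, 0.706, -0.039, 0.706]
ft_force: [0.1, -0.5, 0.4]
gripper_width: 66.1
```

```bash
python3 go.py 641.8 -163.3 75 -30
```

```text
t 18.1 pos [ 441.5 -212.5  104.8] jaw -6.4 w 66.1 F [ 0.1 -0.5  0.4]
turn [ 0.412  0.    -0.002] shift goal axes [0.0298 0.1428 0.1489] now axes [0.03   0.0711 0.1936]
```

Emit:
{"op": "drive_tool", "data": {
  "increments": [
    [0.137,0,0,0,0,0,60],
    [0.137,0,0,0,0,0,60],
    [0.137,0,0,0,0,0,60],
    [0,0,0,0,0.029,0.03,60],
    [0,0,0,0,0.029,0.03,60],
    [0,0,0,0,0.029,0.03,60],
    [0,0,0,0,0.029,0.03,60],
    [0,0,0,0,0.026,0.028,60],
    [0,0,0,0,0,0,60],
    [0,0,0,0,0,0,60]
  ]
}}

```text
time: 19.15
tool_pos: [643.5, -164.1, 89.0]
eef_rot: [0.19, 0.686, -0.189, 0.676]
ft_force: [-0.1, 0.2, -0.3]
gripper_width: 56.0
```

```bash
python3 go.py 641.8 -163.3 45 -30
```

```text
t 19.1 pos [ 643.5 -164.1   89. ] jaw -31.1 w 56.0 F [-0.1  0.2 -0.3]
turn [-0.019 -0.015  0.002] shift goal axes [ 0.044  -0.0001 -0.0018] now axes [ 0.044  -0.0001 -0.0012]
```

Emit:
{"op": "drive_tool", "data": {
  "increments": [
    [-0.019,-0.015,0.002,0.022,0,0,60],
    [0,0,0,0.02,0,0,60],
    [0,0,0,0,0,0,60]
  ]
}}

```text
time: 19.45
tool_pos: [639.8, -164.8, 44.6]
eef_rot: [0.183, 0.684, -0.184, 0.682]
ft_force: [0.2, 0.1, -0.2]
gripper_width: 56.3
```

```bash
python3 go.py 641.8 -163.3 12.5 -30
```

```text
t 19.4 pos [ 639.8 -164.8   44.6] jaw -30.1 w 56.3 F [ 0.2  0.1 -0.2]
turn [-0.001 -0.002  0.001] shift goal axes [0.0321 0.0023 0.001 ] now axes [0.0321 0.0024 0.001 ]
```

Emit:
{"op": "drive_tool", "data": {
  "increments": [
    [0,-0.002,0,0.016,0.002,0.003,60],
    [0,0,0,0.013,0,0.001,60],
    [0,0,0,0,0,0,60]
  ]
}}

```text
time: 19.75
tool_pos: [643.2, -166.4, 15.4]
eef_rot: [0.184, 0.682, -0.185, 0.683]
ft_force: [0.8, 0.0, 0.1]
gripper_width: 56.5
```

```bash
python3 go.py 641.8 -163.3 12.5 -30
```

```text
t 19.8 pos [ 643.2 -166.4   15.4] jaw -30.2 w 56.5 F [0.8 0.  0.1]
turn [-0.003  0.002  0.001] shift goal axes [ 0.0029  0.002  -0.0028] now axes [ 0.0029  0.002  -0.0028]
```

Emit:
{"op": "drive_tool", "data": {
  "increments": [
    [0,0.002,0,0.003,0.002,-0.003,55],
    [0,0,0,0,0,0,35],
    [0,0,0,0,0,0,20],
    [0,0,0,0,0,0,15],
    [0,0,0,0,0,0,15],
    [0,0,0,0,0,0,15]
  ]
}}

```text
time: 20.35
tool_pos: [643.1, -163.5, 14.7]
eef_rot: [0.184, 0.681, -0.184, 0.684]
ft_force: [-0.6, 0.0, 0.1]
gripper_width: 29.3
```

```bash
python3 go.py 641.8 -163.3 12.5 -30
```

```text
t 20.4 pos [ 643.1 -163.5   14.7] jaw -30.2 w 29.3 F [-0.6  0.   0.1]
turn [-0.003  0.004  0.   ] shift goal axes [ 0.0022 -0.0005 -0.0012] now axes [ 0.0022 -0.0005 -0.0012]
```

The plug is gripped across its flats at 29.3 mm. The path crosses a decoy, so I'll lift high.

Emit:
{"op": "drive_tool", "data": {
  "increments": [
    [0,0,0,-0.02,0,0,15],
    [0,0,0,-0.03,0,0,15],
    [0,0,0,-0.03,0,0,15],
    [0,0,0,-0.025,0,0,15],
    [0,0,0,0,0,0,15]
  ]
}}

```text
time: 20.85
tool_pos: [641.8, -162.9, 121.6]
eef_rot: [0.184, 0.683, -0.184, 0.683]
ft_force: [0.1, -0.4, 0.0]
gripper_width: 29.8
```

```bash
python3 go.py 468 55.6 110 -30
```

```text
t 20.9 pos [ 641.8 -162.9  121.6] jaw -30.2 w 29.8 F [ 0.1 -0.4  0. ]
turn [-0.003  0.001  0.001] shift goal axes [ 0.0116  0.1023 -0.2598] now axes [ 0.0113  0.1016 -0.2601]
```

Emit:
{"op": "drive_tool", "data": {
  "increments": [
    [0,0,0,0,0.016,-0.042,15],
    [0,0,0,-0.001,0.017,-0.043,15],
    [0,0,0,-0.001,0.017,-0.043,15],
    [0,0,0,0,0.017,-0.043,15],
    [0,0,0,0,0.017,-0.043,15],
    [0,0,0,0,0.016,-0.042,15],
    [0,0,0,0,0,0,15],
    [0,0,0,0,0,0,15]
  ]
}}

```text
time: 21.65
tool_pos: [460.5, 58.6, 110.2]
eef_rot: [0.184, 0.687, -0.186, 0.678]
ft_force: [0.2, -0.7, -0.4]
gripper_width: 29.7
```

```bash
python3 go.py 468 55.6 40 -30
```

```text
t 21.6 pos [460.5  58.6 110.2] jaw -30.3 w 29.7 F [ 0.2 -0.7 -0.4]
turn [-0.006 -0.012  0.006] shift goal axes [0.0702 0.0012 0.008 ] now axes [0.0701 0.0017 0.0088]
```

Emit:
{"op": "drive_tool", "data": {
  "increments": [
    [0,-0.012,0.006,0.02,0.001,0.008,15],
    [0,0,0,0.025,0,0,15],
    [0,0,0,0.02,0,0,15],
    [0,0,0,0,0,0,15]
  ]
}}

```text
time: 22.05
tool_pos: [470.6, 51.9, 41.6]
eef_rot: [0.186, 0.681, -0.186, 0.683]
ft_force: [0.2, -0.1, -0.9]
gripper_width: 30.3
```

```bash
python3 go.py 468 55.6 22 -30
```

```text
t 22.1 pos [470.6  51.9  41.6] jaw -30.5 w 30.3 F [ 0.2 -0.1 -0.9]
turn [-0.009  0.002  0.   ] shift goal axes [ 0.0196  0.0019 -0.0041] now axes [ 0.0196  0.0019 -0.0042]
```

Emit:
{"op": "drive_tool", "data": {
  "increments": [
    [0,0,0,0.01,0.002,-0.004,15],
    [0,0,0,0.008,0,0,15],
    [0,0,0,0,0,0,15],
    [0,0,0,0,0,0,15]
  ]
}}

```text
time: 22.45
tool_pos: [470.4, 54.1, 23.3]
eef_rot: [0.187, 0.68, -0.187, 0.683]
ft_force: [1.0, -0.5, -1.1]
gripper_width: 29.9
```

```bash
python3 go.py 468 55.6 18 -30
```

```text
t 22.4 pos [470.4  54.1  23.3] jaw -30.7 w 29.9 F [ 1.  -0.5 -1.1]
turn [-0.012  0.004 -0.   ] shift goal axes [ 0.0053  0.0001 -0.0028] now axes [ 0.0053  0.0001 -0.0028]
```

Emit:
{"op": "drive_tool", "data": {
  "increments": [
    [0,0.004,0,0.003,0,-0.003,15],
    [0,0,0,0.0015,0,0,15]
  ]
}}

```text
time: 22.65
tool_pos: [468.8, 55.7, 19.9]
eef_rot: [0.187, 0.681, -0.187, 0.683]
ft_force: [-0.1, 0.3, 0.2]
gripper_width: 29.9
```

Emit:
{"op": "drive_tool", "data": {
  "increments": [
    [0,0,0,0.001,0,0,15],
    [0,0,0,0.001,0,0,15]
  ]
}}

```text
time: 22.85
tool_pos: [469.3, 55.9, 18.4]
eef_rot: [0.188, 0.68, -0.187, 0.683]
ft_force: [0.1, -0.0, 1.1]
gripper_width: 29.7
```

Emit:
{"op": "drive_tool", "data": {
  "increments": [
    [0,0,0,0.001,0,0,15],
    [0,0,0,0.001,0,0,15]
  ]
}}

```text
time: 23.05
tool_pos: [469.4, 55.9, 17.8]
eef_rot: [0.187, 0.68, -0.186, 0.683]
ft_force: [-3.6, -0.5, 9.4]
gripper_width: 30.0
```

Emit:
{"op": "drive_tool", "data": {
  "increments": [
    [0,0,0,0,0,0,40],
    [0,0,0,0,0,0,48],
    [0,0,0,0,0,0,48],
    [0,0,0,-0.02,0,0,48],
    [0,0,0,-0.03,0,0,48],
    [0,0,0,-0.03,0,0,48],
    [0,0,0,-0.03,0,0,48],
    [0,0,0,0,0,0,48]
  ]
}}

```text
time: 23.85
tool_pos: [467.6, 55.9, 129.0]
eef_rot: [0.187, 0.682, -0.187, 0.682]
ft_force: [0.7, 0.4, 0.4]
gripper_width: 45.5
```

```bash
python3 go.py 619.3 -338.5 100 -81.5
```

```text
t 23.9 pos [467.6  55.9 129. ] jaw -30.7 w 45.5 F [0.7 0.4 0.4]
turn [ 0.887 -0.    -0.   ] shift goal axes [0.029  0.0917 0.4125] now axes [ 0.029  -0.2619  0.3316]
```

```bash
python3 - <<'E'
from h import *
for uv in((449,264),(462,257),(522,254),(453,319)):
    for z in(3,100,140): print(uv,z,pl("top",uv,z).round(0))
for z in (0,140): print(pl("side",(390,360),z).round(0),pl("side",(348,375),z).round(0))
E
```

```text
(449, 264) 3 [ 558. -460.    3.]
(449, 264) 100 [ 553. -433.  100.]
(449, 264) 140 [ 551. -423.  140.]
(462, 257) 3 [ 581. -500.    3.]
(462, 257) 100 [ 574. -471.  100.]
(462, 257) 140 [ 571. -459.  140.]
(522, 254) 3 [ 594. -686.    3.]
(522, 254) 100 [ 586. -644.  100.]
(522, 254) 140 [ 583. -627.  140.]
(453, 319) 3 [ 389. -472.    3.]
(453, 319) 100 [ 395. -444.  100.]
(453, 319) 140 [ 398. -433.  140.]
[ 622. -392.    0.] [ 525. -391.    0.]
[ 551. -490.  140.] [ 470. -489.  140.]
```

Emit:
{"op": "drive_tool", "data": {
  "increments": [
    [0.148,0,0,0,0,0,48],
    [0.148,0,0,0,0,0,48],
    [0.148,0,0,0,0,0,48],
    [0.148,0,0,0,0,0,48],
    [0.148,0,0,0,0,0,48],
    [0.147,0,0,0,0,0,48]
  ]
}}

```text
time: 24.45
tool_pos: [465.1, 55.8, 122.1]
eef_rot: [0.465, 0.534, -0.468, 0.53]
ft_force: [0.5, 0.0, 0.4]
gripper_width: 45.5
```

Bin edges lie at x ≤ 583 and y ≤ -425, so they clear the gripper body over the spring (corner at about (595, -431)). On to the spring.

Emit:
{"op": "drive_tool", "data": {
  "increments": [
    [0,0,0,0,0.01,0.045,48],
    [0,0,0,0,0.01,0.045,48],
    [0,0,0,0,0.01,0.045,48],
    [0,0,0,0,0.01,0.045,48],
    [0,0,0,0,0.01,0.045,48],
    [0,0,0,0,0.01,0.045,48],
    [0,0,0,0,0.01,0.045,48],
    [0,0,0,0,0.01,0.045,48],
    [0,0,0,0,0.01,0.04,48],
    [0,0,0,0,0,0,48],
    [0,0,0,0,0,0,48]
  ]
}}

```text
time: 25.55
tool_pos: [604.5, -339.6, 94.1]
eef_rot: [0.462, 0.543, -0.469, 0.521]
ft_force: [0.9, 0.8, 0.4]
gripper_width: 45.3
```

```bash
python3 go.py 619.3 -338.5 45 -81.5
```

```text
t 25.6 pos [ 604.5 -339.6   94.1] jaw -82.4 w 45.3 F [0.9 0.8 0.4]
turn [-0.015 -0.018  0.028] shift goal axes [0.0491 0.0148 0.0011] now axes [0.0487 0.0162 0.0017]
```

Emit:
{"op": "drive_tool", "data": {
  "increments": [
    [-0.015,-0.018,0.028,0.01,0.015,0.001,45],
    [0,0,0,0.02,0,0,45],
    [0,0,0,0.015,0,0,45],
    [0,0,0,0,0,0,45]
  ]
}}

```text
time: 25.95
tool_pos: [617.8, -333.3, 44.5]
eef_rot: [0.461, 0.538, -0.46, 0.535]
ft_force: [-0.5, -0.1, -0.0]
gripper_width: 42.4
```

```bash
python3 go.py 619.3 -338.5 30 -81.5
```

```text
t 25.9 pos [ 617.8 -333.3   44.5] jaw -81.3 w 42.4 F [-0.5 -0.1 -0. ]
turn [ 0.003 -0.004  0.002] shift goal axes [0.0145 0.0007 0.0053] now axes [0.0144 0.0007 0.0054]
```

Emit:
{"op": "drive_tool", "data": {
  "increments": [
    [0,-0.004,0.002,0.015,0.001,0.005,45],
    [0,0,0,0,0,0,45]
  ]
}}

```text
time: 26.15
tool_pos: [619.5, -336.9, 28.8]
eef_rot: [0.46, 0.537, -0.46, 0.537]
ft_force: [0.1, -0.4, -0.5]
gripper_width: 42.1
```

```bash
python3 go.py 619.3 -338.5 7 -81.5
```

```text
t 26.1 pos [ 619.5 -336.9   28.8] jaw -81.2 w 42.1 F [ 0.1 -0.4 -0.5]
turn [0.005 0.001 0.   ] shift goal axes [ 0.0218 -0.0005  0.0016] now axes [ 0.0218 -0.0005  0.0016]
```

Emit:
{"op": "drive_tool", "data": {
  "increments": [
    [0.003,0,0,0.01,0,0.002,45],
    [0,0,0,0.008,0,0,45],
    [0,0,0,0,0,0,45]
  ]
}}

```text
time: 26.45
tool_pos: [620.7, -339.6, 11.0]
eef_rot: [0.461, 0.535, -0.461, 0.537]
ft_force: [-0.7, 1.0, -0.6]
gripper_width: 42.3
```

```bash
python3 go.py 619.3 -338.5 7 -81.5
```

```text
t 26.4 pos [ 620.7 -339.6   11. ] jaw -81.4 w 42.3 F [-0.7  1.  -0.6]
turn [ 0.001  0.002 -0.002] shift goal axes [ 0.004  -0.0012 -0.0013] now axes [ 0.004  -0.0012 -0.0013]
```

Emit:
{"op": "drive_tool", "data": {
  "increments": [
    [0,0.002,-0.002,0.003,-0.001,-0.001,40],
    [0,0,0,0.002,0,0,25],
    [0,0,0,0,0,0,5],
    [0,0,0,0,0,0,5],
    [0,0,0,0,0,0,5],
    [0,0,0,0,0,0,5]
  ]
}}

```text
time: 27.05
tool_pos: [620.1, -339.2, 6.7]
eef_rot: [0.461, 0.535, -0.461, 0.537]
ft_force: [0.4, 0.4, -1.6]
gripper_width: 17.4
```

```bash
python3 go.py 619.3 -338.5 7 -81.5; python3 - <<'E'
from h import *
cv2.imwrite("pics/e.png",cv2.resize(camera("side")[240:400,280:493],(800,600),interpolation=cv2.INTER_CUBIC))
E
```

```text
t 27.1 pos [ 620.1 -339.2    6.7] jaw -81.4 w 17.4 F [ 0.4  0.4 -1.6]
turn [ 0.001  0.001 -0.001] shift goal axes [-0.0003 -0.0006 -0.0008] now axes [-0.0003 -0.0006 -0.0008]
```

View pics/e.png

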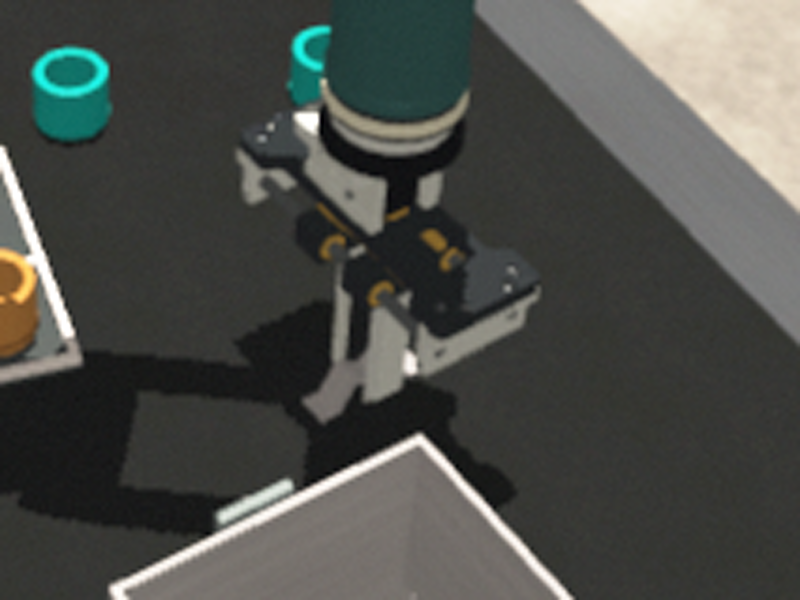

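The spring is pinched at mid-length, at 17.4 mm. Lifting.

Emit:
{"op": "drive_tool", "data": {
  "increments": [
    [0,0,0,-0.01,0,0,5],
    [0,0,0,-0.03,0,0,5],
    [0,0,0,-0.03,0,0,5],
    [0,0,0,-0.02,0,0,5],
    [0,0,0,0,0,0,5]
  ]
}}

```text
time: 27.6
tool_pos: [619.5, -338.8, 101.1]
eef_rot: [0.461, 0.536, -0.461, 0.536]
ft_force: [1.5, -0.4, -0.2]
gripper_width: 16.9
```

```bash
python3 go.py 449.4 -119.3 80 -6.8
```

```text
t 27.6 pos [ 619.5 -338.8  101.1] jaw -81.4 w 16.9 F [ 1.5 -0.4 -0.2]
turn [-1.303e+00  1.000e-03  0.000e+00] shift goal axes [ 0.0211  0.1978 -0.1949] now axes [ 0.0209 -0.1355 -0.2424]
```

Emit:
{"op": "drive_tool", "data": {
  "increments": [
    [0,0,0,0,-0.022,-0.04,5],
    [0,0,0,0,-0.022,-0.04,5],
    [0,0,0,0,-0.022,-0.04,5],
    [0,0,0,0,-0.022,-0.04,5],
    [0,0,0,0,-0.022,-0.04,5],
    [0,0,0,0,-0.022,-0.04,5],
    [-0.145,0,0,0,0,0,5],
    [-0.145,0,0,0,0,0,5],
    [-0.145,0,0,0,0,0,5],
    [-0.145,0,0,0,0,0,5],
    [-0.145,0,0,0,0,0,5],
    [-0.145,0,0,0,0,0,5],
    [-0.145,0,0,0,0,0,5],
    [-0.145,0,0,0,0,0,5],
    [-0.143,0,0,0,0,0,5],
    [0,0,0,0,0,0,5]
  ]
}}

```text
time: 29.2
tool_pos: [437.0, -109.0, 84.3]
eef_rot: [0.03, 0.713, -0.025, 0.7]
ft_force: [0.8, 0.7, -0.6]
gripper_width: 17.6
```

```bash
python3 go.py 449.4 -119.3 40 -6.8
```

```text
t 29.2 pos [ 437.  -109.    84.3] jaw -4.4 w 17.6 F [ 0.8  0.7 -0.6]
turn [ 0.041 -0.018 -0.006] shift goal axes [ 0.0443 -0.0087  0.0135] now axes [ 0.044  -0.0096  0.014 ]
```

Emit:
{"op": "drive_tool", "data": {
  "increments": [
    [0.041,-0.018,-0.006,0.01,-0.009,0.014,5],
    [0,0,0,0.018,0,0,5],
    [0,0,0,0.012,0,0,5],
    [0,0,0,0,0,0,5]
  ]
}}

```text
time: 29.6
tool_pos: [449.9, -119.0, 41.8]
eef_rot: [0.047, 0.706, -0.046, 0.706]
ft_force: [-0.2, 0.7, -0.6]
gripper_width: 17.1
```

```bash
python3 go.py 449.4 -119.3 20 -6.8; python3 - <<'E'
from h import *
cv2.imwrite("pics/f.png",cv2.resize(camera("side")[200:360,170:383],(800,600),interpolation=cv2.INTER_CUBIC))
E
```

```text
t 29.6 pos [ 449.9 -119.    41.8] jaw -7.5 w 17.1 F [-0.2  0.7 -0.6]
turn [-0.013  0.    -0.   ] shift goal axes [ 0.0218 -0.0004 -0.0004] now axes [ 0.0218 -0.0004 -0.0004]
```

View pics/f.png

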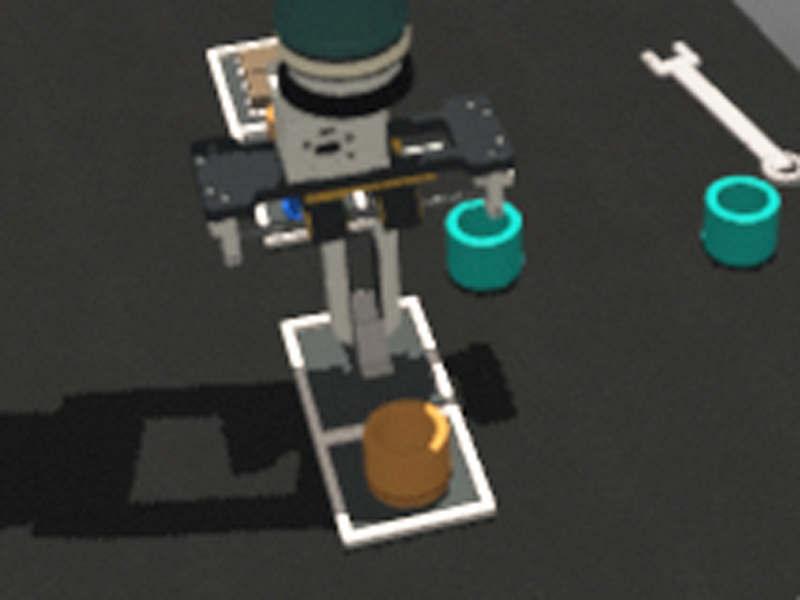

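The spring is level over the longer pocket, and the large piston stands in the square one. Lowering to contact, expected at z ≈ 10.7.

Emit:
{"op": "drive_tool", "data": {
  "increments": [
    [-0.01,0,0,0.012,0,0,5],
    [0,0,0,0.01,0,0,5],
    [0,0,0,0.003,0,0,5],
    [0,0,0,0,0,0,5]
  ]
}}

```text
time: 30.05
tool_pos: [451.2, -119.3, 16.9]
eef_rot: [0.043, 0.705, -0.043, 0.707]
ft_force: [-0.4, 0.4, -0.6]
gripper_width: 16.8
```

```bash
python3 go.py 449.4 -119.3 11 -6.8
```

```text
t 30.1 pos [ 451.2 -119.3   16.9] jaw -7.0 w 16.8 F [-0.4  0.4 -0.6]
turn [-0.003  0.004  0.   ] shift goal axes [ 0.0059 -0.0002 -0.0017] now axes [ 0.0059 -0.0002 -0.0018]
```

Emit:
{"op": "drive_tool", "data": {
  "increments": [
    [0,0.004,0,0.003,0,-0.002,5],
    [0,0,0,0.0015,0,0,5]
  ]
}}

```text
time: 30.25
tool_pos: [449.4, -119.2, 12.6]
eef_rot: [0.043, 0.706, -0.043, 0.706]
ft_force: [-0.2, 0.9, -1.0]
gripper_width: 17.3
```

Emit:
{"op": "drive_tool", "data": {
  "increments": [
    [0,0,0,0.001,0,0,5],
    [0,0,0,0.001,0,0,5]
  ]
}}

```text
time: 30.45
tool_pos: [449.8, -119.3, 10.8]
eef_rot: [0.043, 0.705, -0.043, 0.706]
ft_force: [0.2, 0.7, -0.1]
gripper_width: 17.1
```

Emit:
{"op": "drive_tool", "data": {
  "increments": [
    [0,0,0,0.001,0,0,5]
  ]
}}

```text
time: 30.55
tool_pos: [449.9, -119.4, 10.1]
eef_rot: [0.043, 0.705, -0.043, 0.706]
ft_force: [-1.8, 0.5, 5.2]
gripper_width: 17.0
```

Contact at 10.1. Release with a limited opening, rise, and move back clear of the cameras' view of the trays.

Emit:
{"op": "drive_tool", "data": {
  "increments": [
    [0,0,0,0,0,0,30],
    [0,0,0,0,0,0,38],
    [0,0,0,0,0,0,38],
    [0,0,0,-0.015,0,0,38],
    [0,0,0,-0.03,0,0,38],
    [0,0,0,-0.04,0,0,38],
    [0,0,0,-0.04,0,0,38],
    [0,0,0,-0.04,0,0,38],
    [0,0,0,-0.04,0,0,38],
    [0,0,0,-0.02,0,-0.04,38],
    [0,0,0,-0.02,0,-0.04,38],
    [0,0,0,-0.02,0,-0.04,38],
    [0,0,0,0,0,-0.03,38],
    [0,0,0,0,0,0,38],
    [0,0,0,0,0,0,38]
  ]
}}

```text
time: 32.05
tool_pos: [296.1, -100.3, 286.5]
eef_rot: [0.042, 0.705, -0.044, 0.707]
ft_force: [0.8, 0.3, -0.1]
gripper_width: 35.7
```

```bash
python3 go.py 300 -119 250 -6.8; python3 - <<'E'
from h import *
im={n:camera(n) for n in P}
for n in P: cv2.imwrite(f"pics/{n}9.png",im[n])
T={"t3":((478,142),-6.6),"t2":((444.5,-160.5),-6.8)}
def loc(t,X):
    c,a=T[t];a=np.radians(a);d=np.array(X)[:2]-c;return np.round([np.cos(a)*d[0]+np.sin(a)*d[1],-np.sin(a)*d[0]+np.cos(a)*d[1]],1)
for n in P:
    for nm,lo,hi,z in(("tan",(8,90,70),(24,255,255),27),("blue",(105,120,60),(125,255,255),17)):
        for c,a,k in blobs(im[n],lo,hi,30):
            X=pl(n,c,z)
            if X[0]<540 and -300<X[1]<260: print(n,nm,c.round(1),round(a),"t3",loc("t3",X),"t2",loc("t2",X))
v=cv2.resize(im["top"][170:330,180:420],(600,400),interpolation=cv2.INTER_CUBIC);cv2.imwrite("pics/g.png",v)
cv2.imwrite("pics/i.png",cv2.resize(im["side"][180:360,190:400],(700,600),interpolation=cv2.INTER_CUBIC))
E
```

```text
t 32.0 pos [ 296.1 -100.3  286.5] jaw -7.0 w 35.7 F [ 0.8  0.3 -0.1]
turn [-0.003  0.003  0.004] shift goal axes [ 0.0365 -0.0181  0.006 ] now axes [ 0.0365 -0.0179  0.006 ]
top tan [370.3 299.9] 221 t3 [   5.4 -358.5] t2 [  4.1 -54.1]
side tan [277.9 320.4] 563 t3 [   3.4 -358.2] t2 [  2.1 -53.9]
side tan [244.5 228.4] 401 t3 [-0.9  8.4] t2 [ -3.5 312.7]
side blue [252.4 251.7] 184 t3 [  0.8 -87.6] t2 [ -1.5 216.8]
```

View pics/g.png

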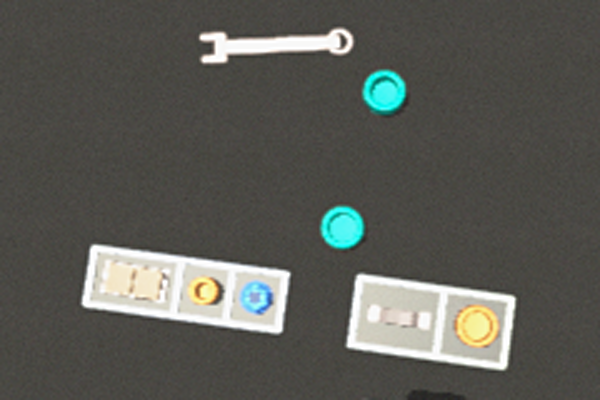

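View pics/i.png

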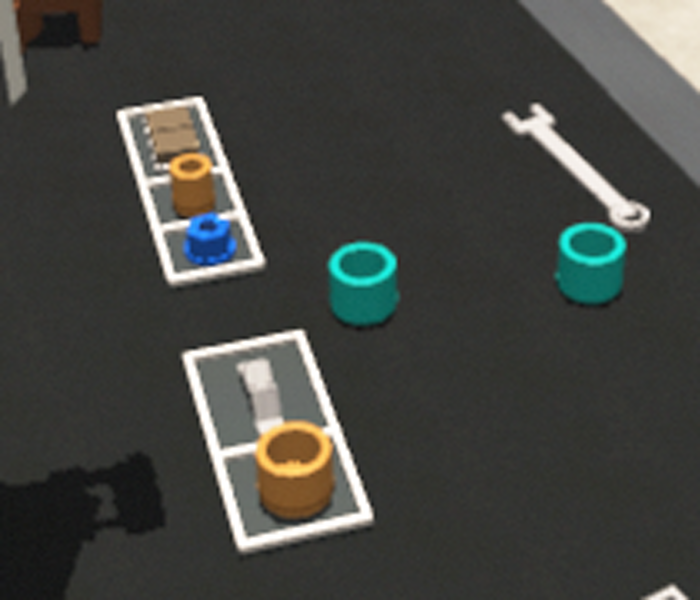

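Both views show all five parts upright in their own pockets:
- **Three-pocket tray:** pad (125,280), small piston (204,291) and plug (256,297) in the top crop.
- **Two-pocket tray:** spring (398,317) and large piston (476,326).
- **Wrench:** looks unmoved.

One numeric check of the remaining parts and the bystanders, then I hand in.

```bash
python3 - <<'E'
from h import *
a=np.radians(-6.7)
def loc(c,X): d=np.array(X)[:2]-c; return np.round([np.cos(a)*d[0]+np.sin(a)*d[1],-np.sin(a)*d[0]+np.cos(a)*d[1]],1)
g=lambda u,v:(180+u*.4,170+v*.4)
t3,t2=(478,142),(444.5,-160.5)
b=cv2.imread("pics/top9.png")
m=cv2.moments(cv2.inRange(cv2.cvtColor(b,cv2.COLOR_BGR2HSV)[279:295,253:271],(8,90,70),(30,255,255)))
print("small",loc(t3,pl("top",(253+m["m10"]/m["m00"],279+m["m01"]/m["m00"]),35)),"want 0,-22 +-15")
print("pad",loc(t3,pl("top",g(137,281),20)),"want 0,65"); print("spring feet mid",loc(t2,pl("top",g(399,318),8)),"want 0,41.5")
# bystanders: image change in wrench, housing, bin regions
for n,R in(("top",((255,175,325,200),(125,270,172,325),(445,250,530,322))),("side",((335,205,388,252),(170,160,225,200),(300,355,450,480)))):
    d=cv2.absdiff(cv2.imread(f"pics/{n}0.png"),b if n=="top" else cv2.imread("pics/side9.png")).max(2)
    print(n,[round(float((d[y0:y1,x0:x1]>50).mean()),3) for x0,y0,x1,y1 in R])
ctrl.sign_off();print("handed in")
E
```

```text
small [  2.1 -25.3] want 0,-22 +-15
pad [ 0.8 58.8] want 0,65
spring feet mid [-1.2 38.5] want 0,41.5
top [0.0, 0.0, 0.0]
side [0.013, 0.119, 0.0]
the job is handed in; nothing more can be done
handed in
```

I placed all five parts in their named pockets and handed the job in at about 32 s of robot time. Each part was gripped, lowered until the force reading showed it on the pocket floor, released there, and the arm was then withdrawn.

My last checks on the parts, from the camera pictures, were all inside the allowed limits. Positions are in mm in each tray's own frame:

| Part | Measured (x, y) | Pocket centre (x, y) |
|---|---|---|
| Large piston | (2–4, -54) | (0, -52.5) |
| Hex plug | (1, -88) | (0, -87) |
| Small piston | (2, -25) | (0, -22) |
| Brake pad | (1, 59) | (0, 65) |
| Spring | (-1, 38.5) | (0, 41.5) |

- **Weakest figures:** the pad and spring values come from points I read off an enlarged picture, so they are rough. The pad is also the part furthest from its pocket centre, about 6 mm along y.
- **Missed by the colour search:** in the final top view it did not pick up the small piston or the plug. I measured the small piston from a local patch instead. The plug's figure comes from the side view only.
- **Bystanders:** the wrench, housing and bin areas showed no change in the top view. In the side view the bin area was unchanged and the wrench area changed by 1%. The housing area changed by 12%; the arm probably overlapped it there, but I did not confirm that.

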